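# Sort left- and right-hand oven shelf runners into their carrier bays and close the bail

## Task

The drying oven's shelf runners come in left-hand and right-hand pieces, which are kept in separate bays of the carrier; each bay already holds one of its kind. Slide the two loose runners along the worktop, without lifting them, each fully home beside the stored runner of the same hand: lip to the front, square, and flush with it. When both are home, swing the wire bail fully down across the front so that nothing can slide out, and leave the glassware, bottle and dish around the work where they stand.

Things in the scene. Friction and masses are not known exactly. Their poses are not given: they have to be found in the camera images.
- carrier: Two-bay grey sheet-metal carrier, fixed. Origin under its centre at worktop level; x from its open front to its back, y left, z up. 4 mm walls, 34 high: back (inner face x = +66 mm), sides (inner faces y = +-108) and divider on y = 0 make two bays 106 wide, open above and to the front; walls' front edges at x = -66. Floor 2 thick with a sloping lead-in from x = -88, so runners slide in.
- lane_a (a point): Mouth of the free lane of the carrier's left (carrier y > 0) bay: middle of its width (carrier y = +31 mm), on the floor, at the walls' front edges; axes as the carrier. The lane is about 58 mm wide, between the divider and the stored runner, which lies along the outer wall (|y| about 83). A runner is home with its far end at the back wall, lip flush with the front edges.
- lane_b (a point): Mouth of the free lane of the carrier's right (carrier y < 0) bay: middle of its width (carrier y = -31 mm), on the floor, at the walls' front edges; axes as the carrier. The lane is about 58 mm wide, between the divider and the stored runner, which lies along the outer wall (|y| about 83). A runner is home with its far end at the back wall, lip flush with the front edges.
- left_loose_mid (a point): Loose oven shelf runner, in front of the carrier, lip roughly towards the robot. Bent 3 mm steel sheet: ledge 130 long x 46 wide, upright flange 30 high along one long edge, upright lip across one short end. Point: middle of the 130 x 46 outline, 15 mm above its underside; x along it away from the lip, z up. About 220 g. LEFT-HAND: with the lip towards you its flange is on your left (outer flange face at y = +23 mm).
- left_loose_lip (a point): Middle of the outer face of the loose left-hand runner's lip (46 wide, 20 high, 3 thick), 10 mm above the underside, 65 mm from left_loose_mid; same axes.
- right_loose_mid (a point): Loose oven shelf runner, in front of the carrier, lip roughly towards the robot. Bent 3 mm steel sheet: ledge 130 long x 46 wide, upright flange 30 high along one long edge, upright lip across one short end. Point: middle of the 130 x 46 outline, 15 mm above its underside; x along it away from the lip, z up. About 220 g. RIGHT-HAND, mirror image: with the lip towards you its flange is on your right (outer flange face at y = -23 mm).
- right_loose_lip (a point): Middle of the outer face of the loose right-hand runner's lip (46 wide, 20 high, 3 thick), 10 mm above the underside, 65 mm from right_loose_mid; same axes.
- left_stored_mid (a point): Left-hand runner already home in one bay along the outer wall, lip to the front, not fastened; it shows which bay is for left-hand ones (this varies). Same shape, point and axes as left_loose_mid.
- right_stored_mid (a point): Right-hand runner already home in one bay along the outer wall, lip to the front, not fastened; it shows which bay is for right-hand ones (this varies). Same shape, point and axes as right_loose_mid.
- bail (a joint): Hinge of the carrier's wire bail, rad: 0 = down across the front (stop), growing as it swings up and back, to 2.1; starts open. Axis along carrier y at carrier x = -26, z = 26 mm. U of 6 mm wire, arms outside the side walls, cross bar 51 mm before and 12 below the axis when down. Friction (1 N at the bar) holds it where it is left. A runner sticking out over 7 mm stops it.
- bail_tab (a point): Middle of the upper face (when down) of the bail's thumb tab, 44 mm along the bar x 22 x 4 thick, in the middle of the cross bar. When down it is 59 mm in front of and 8 mm below the axis, 18 mm above the worktop; when the bail is open this face looks to the carrier's back.
- beaker: Bystander: clear plastic beaker, 70 mm wide, 95 high, left of the carrier. Origin at the centre of its underside, z up.
- amber_bottle: Bystander: amber reagent bottle with black cap, 56 mm across, 118 high, right of the carrier. Origin at the centre of its underside, z up.
- dish: Bystander: petri dish, 61 mm across, 16 high, far right on the worktop. Origin at the centre of its underside, z up.
- conical_flask: Bystander: small conical flask with pink contents, 51 mm across, 88 high, far left on the worktop. Origin at the centre of its underside, z up.
Things that resemble listed ones, but are neither listed nor needed, are in the scene too. Leave any blue look-alike of the part that bears right_loose_mid alone.

How it is judged:
By the outcome, as a careful person would: the job done as asked, in the order asked, and still so for the second after the job is handed in, with the robot touching nothing.
It also fails if it takes over 69 s, if anything falls off the work surface, if the arm or the gripper's body presses on something with over 40 N, if the wrist force passes 120 N, or if a joint passes its speed limit or range.

## Robot

A 7-joint arm with a two-finger parallel gripper is mounted at the origin on a cart in front of the work surface, level with it; the furniture and walls round the work are solid. World frame = base frame: x ahead of the robot, y to its left, z up, the work surface at z = 0. Lengths are in mm, angles in degrees, forces in N, time in s.
With the tool pointing down it reaches from about 400 to 850 mm from the base axis. Payload 6.9 kg.
Tool frame: the origin (TCP) lies on the centre line of the jaws, within the pads' length; the fingertips stand 8 mm ahead of it and the grasp point (between the pads) lies 11 mm behind it; x points along the fingers, y is the direction in which the jaws open and shut, and the axes are right-handed (so a half turn about x gives the same grasp; the last joint's range is limited). The gripper opens to 85 mm and grips with 20 to 120 N. Pads are 22 mm wide; open, the fingers measure 114 mm over their backs; the gripper's body (76 mm by 85 mm) begins 54 mm behind the grasp point. The pads swing forward as they close: fully open they stand 13 mm farther back than shut.
Start: joints at [81.389, 29.078, -13.613, 85.955, 7.202, 65.827, -8.869], TCP at [158.108, -604.66, 239.275] pointing down, gripper open.
Joint ranges: [-176.47, 176.47], [-13.61, 117.27], [-81.72, 77.17], [0.22, 143.17], [-87.28, 267.28], [10, 112.55], [-165.47, 165.47]. Speed limits (degrees/s): [136.94, 136.94, 180, 180, 180, 180, 180].

## Interface

Orientations are given as [roll, pitch, yaw] about the fixed x, y, z axes, in that order (R = Rz(yaw) Ry(pitch) Rx(roll)).
In Python, from workcell import bot gives the robot as it stands.
- The arm moves only by the shell command python3 -m jog 'ROWS' [FORCE]. ROWS is text: rows parted by semicolons, each of 7 numbers parted by spaces: the shift along the tool's x, y, z in cm, then the turn, a rotation vector about the tool's x, y, z in degrees, then the opening, from 0 (shut) to 1 (fully open). In form: dx dy dz wx wy wz gripper; .... A call has exactly 5 rows; each row is the pose to reach, as a shift and turn from the pose measured when the call began, along the tool's axes at that moment; what a row does not reach only later rows make up. A row lasts 1/8 s, in which the tool goes at most 62.5 mm and 10.7 degrees, less where a joint would pass 70% of its speed; a pose out of reach is approached as far as the arm can. A call with a gripper value outside its range is refused whole. The fingers move at their own pace and stop on an object; FORCE is the grip in N (left out, the last holds). Time passes only in rows, so rows that repeat a pose let the fingers close, or fill a call up. It gives the time, the measured TCP pose, the force and the opening at its end, in the units of the state.
- bot.read_state(): the state, without advancing time (a new reading comes with each control period).
- bot.read_camera(name): name is "scene" or "top"; returns a dict with "color" (384x512x3 uint8, red, green, blue), "K" (3x3 intrinsics, pixels), "xyz" and "rotation" of the camera in the world. Camera axes: x right, y down, z forward; pixel columns grow to the right and rows downward; lengths in mm; the calibration is good to about 2 mm. A picture is of the moment at which its call begins. There is no depth.
- bot.job_done(): hands the job in, once; it reports no verdict.
The state is a dict: "clock": time; "joint_positions": joint angles; "joint_velocities": joint speeds; "tau": joint torques, N m; "ee_pos": TCP position; "tool_rot": TCP orientation; "wrist_force": force on the tool from outside, world axes, zero at the start; "ft_torque": the same for the moment, N m; "finger_gap": opening from 0.0 (shut) to 1.0 (fully open).
Only numpy, scipy, OpenCV 4.12 (cv2) and the standard library are available. Lean on these libraries where they do the work, as an engineer would, in place of code of your own. Each camera call takes 0.05 s, during which the arm holds its last target. There are 200 camera calls.

## Working session

There is one attempt and no reset: what is moved stays moved. The work goes in short steps, Python scripts to look and compute and a shell command to move; the robot and the scene stay as the last step left them, time stands still between calls to the robot, and variables do not carry over. Pictures are saved under pics/ and viewed, about 8 in all and at most 12, crops included, and the job is handed in when it is done.

```bash
mkdir -p pics; ls
python3 - <<'E'
from workcell import bot
import cv2,numpy as np
for n in("scene","top"):
    c=bot.read_camera(n);cv2.imwrite(f"pics/{n}0.png",cv2.resize(c["color"][:,:,::-1],(800,600),interpolation=cv2.INTER_CUBIC))
    print(n,c["K"],c["xyz"],c["rotation"])
s=bot.read_state();print(s)
E
```

```text
pics
scene [[470.80436923   0.         252.62681832]
 [  0.         470.80436923 191.43889038]
 [  0.           0.           1.        ]] [-569.43650987  842.2342341  1143.18789974] [-125.56541797   -0.39359941 -132.06185108]
top [[348.49150214   0.         255.38622154]
 [  0.         348.49150214 190.51923865]
 [  0.           0.           1.        ]] [ -71.33647851  -60.41247957 1473.09414448] [-156.34189674   -0.61425195  -99.57038748]
{'clock': 0.1, 'joint_positions': array([ 81.38896053,  29.12339919, -13.60715904,  86.00126678,
         7.20010819,  65.82670255,  -8.87007723]), 'joint_velocities': array([-0.0054037 ,  0.01263615,  0.03504058, -0.11382521, -0.13159202,
       -0.05726463,  0.01855021]), 'tau': array([-5.76815903e-03, -6.21835613e+01, -2.19461471e+00, -2.50205791e+01,
        1.25736790e-02,  7.87265017e-03, -3.71045599e-05]), 'ee_pos': array([ 157.9431834 , -604.27686537,  238.49643234]), 'tool_rot': array([-89.66006783,  89.90699853, 104.9925763 ]), 'wrist_force': array([ 0.16559346, -0.16001345,  0.08033898]), 'ft_torque': array([-0.01746511,  0.00478839, -0.05647533]), 'finger_gap': 0.9996465030780289}
```

View pics/scene0.png

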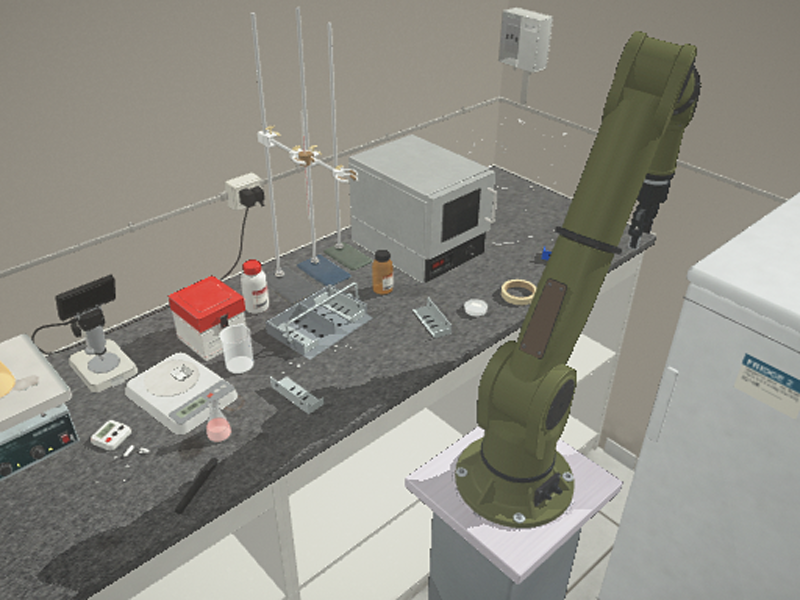

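View pics/top0.png

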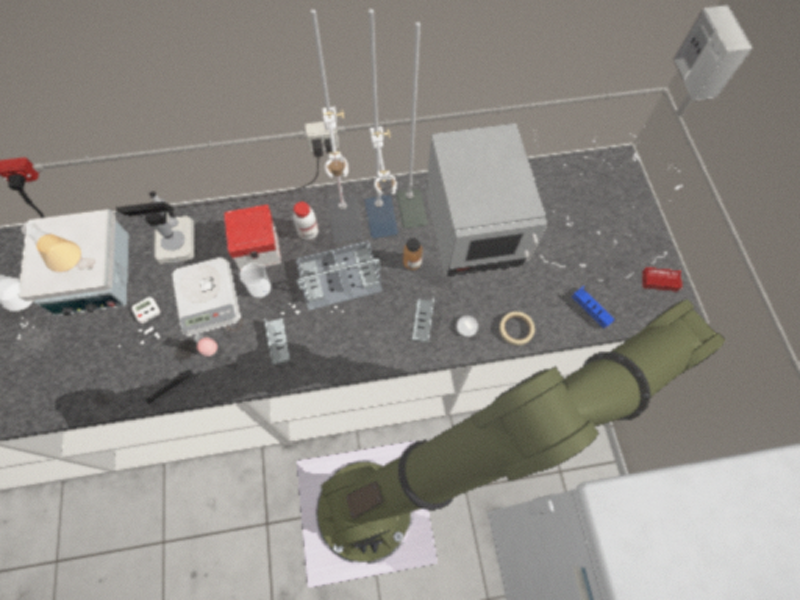

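Scene: the carrier is at about (320,318) in the scene view and (340,275) in the top view. The loose runners are at (297,392) and (432,317) in the scene view, (278,340) and (424,320) in the top view. The blue decoy is far right at (593,307) in the top view. Next I rectify both views to the worktop plane.

```bash
cat > h.py <<'E'
from workcell import bot
import cv2,numpy as np
from scipy.spatial.transform import Rotation as R
def P(c):
    Rm=R.from_euler('xyz',c["rotation"],degrees=True).as_matrix()
    return c["K"]@np.c_[Rm.T,-Rm.T@np.array(c["xyz"])]
def proj(c,p):
    q=P(c)@np.r_[p,1];return q[:2]/q[2]
def ortho(c,x0,x1,y0,y1,s,z=0):
    # image: up = +x, left = +y ; pixel u=(y1-y)*s, v=(x1-x)*s
    M=P(c);H=np.c_[M[:,0],M[:,1],M[:,2]*z+M[:,3]]
    A=np.array([[0,-1/s,x1],[-1/s,0,y1],[0,0,1.]])
    return cv2.warpPerspective(c["color"][:,:,::-1],np.linalg.inv(H@A),(int((y1-y0)*s),int((x1-x0)*s)),flags=cv2.INTER_CUBIC)
def grid(im,x1,y1,s,d=50):
    for k in range(-1000,1001,d):
        u=int((y1-k)*s)
        if 0<=u<im.shape[1]: cv2.line(im,(u,0),(u,8),(0,255,255),1);cv2.putText(im,str(k),(u+2,10),0,.35,(0,255,255),1)
        v=int((x1-k)*s)
        if 0<=v<im.shape[0]: cv2.line(im,(0,v),(8,v),(0,255,255),1);cv2.putText(im,str(k),(2,v-2),0,.35,(0,255,255),1)
    return im
E
python3 - <<'E'
from h import *
t=bot.read_camera("top");s=bot.read_camera("scene")
for n,c in(("top",t),("scene",s)):
    print(n,[ (np.round(proj(c,[x,y,0])*800/512)) for x,y in((500,100),(700,0),(500,-150))])
    cv2.imwrite(f"pics/o_{n}.png",grid(ortho(c,400,780,-230,270,1.6),780,270,1.6))
E
```

```text
top [array([305., 332.]), array([332., 266.]), array([391., 319.])]
scene [array([320., 375.]), array([304., 319.]), array([400., 332.])]
```

View pics/o_top.png

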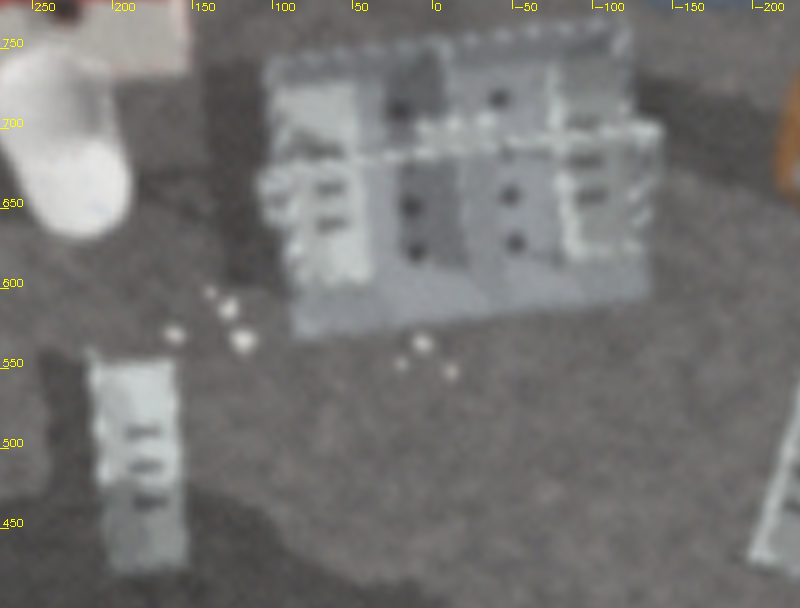

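View pics/o_scene.png

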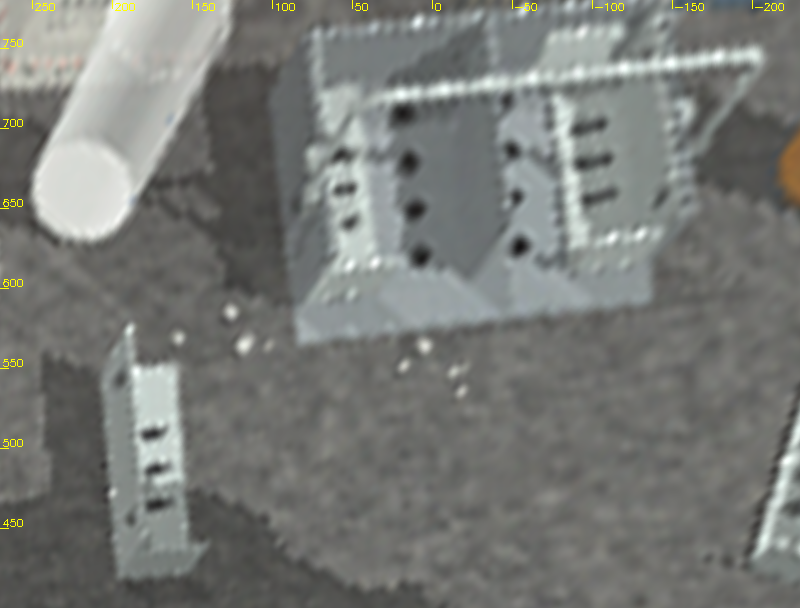

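The left loose runner has its lip at about (470,440) in world and its flange on +y. The right bay's stored runner seems to have its flange on its left (inner) side, at u≈565, so the bays would be crossed. One zoom to check that.

Run:
```python
from h import *
s=bot.read_camera("scene")["color"][170:270,165:298,::-1]
cv2.imwrite("pics/z.png",cv2.resize(s,None,fx=6,fy=6,interpolation=cv2.INTER_CUBIC))
```

```text
(no output)
```

View pics/z.png

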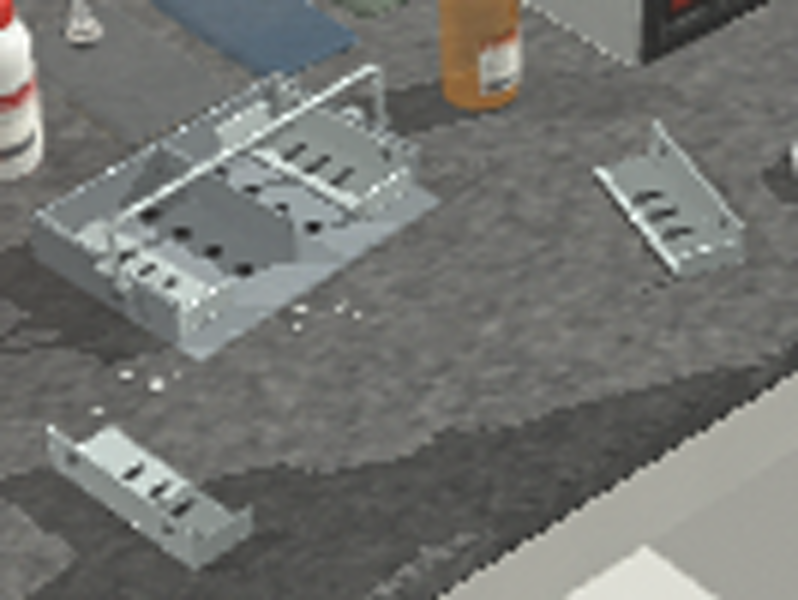

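```bash
cat >> h.py <<'E'
from scipy.optimize import least_squares
def W(p,pts):
    a=np.radians(p[2]);x=np.atleast_2d(pts).astype(float)
    return np.c_[p[0]+x[:,0]*np.cos(a)-x[:,1]*np.sin(a),p[1]+x[:,0]*np.sin(a)+x[:,1]*np.cos(a),x[:,2]]
def fit(c,p0,model,pix):
    f=lambda p:(np.array([proj(c,q) for q in W(p,model)])-pix).ravel()
    r=least_squares(f,p0,loss='soft_l1');return r.x,f(r.x).reshape(-1,2)
def runner(hand,z=0): # hand +1 left ; edges about mid
    y=23*hand;E=[]
    b=[(-65,-23,z),(-65,23,z),(65,23,z),(65,-23,z)]
    E+=[(b[i],b[(i+1)%4]) for i in range(4)]
    E+=[((-65,y,z+30),(65,y,z+30)),((65,y,z),(65,y,z+30)),((-65,y,z),(-65,y,z+30))]
    E+=[((-65,-23,z+20),(-65,23,z+20)),((-65,-y,z),(-65,-y,z+20))]
    return E
def carrier():
    E=[((-88,-112,0),(-88,112,0)),((70,-112,34),(70,112,34))]
    for y in(-112,112,0): E+=[((-66,y,34),(70,y,34)),((-66,y,2),(-66,y,34)),((-66,y,2),(66,y,2))]
    return E
def draw(im,c,p,E,T,col):
    for a,b in E:
        q=[T(proj(c,w)) for w in W(p,[a,b])]
        cv2.line(im,tuple(np.int32(np.round(q[0]*16))),tuple(np.int32(np.round(q[1]*16))),col,1,cv2.LINE_AA,4)
E
python3 - <<'E'
from h import *
s=bot.read_camera("scene");t=bot.read_camera("top")
zz=lambda a:np.array([165,170])+(np.array(a,float)+.5)/6-.5
car,r=fit(s,[669,-15,6.5],[(-88,112,0),(-88,-112,0),(70,112,34),(-66,0,2)],zz([(203,360),(440,200),(38,213),(297,262)]));print(car,r.round(1).tolist())
L,r=fit(s,[486,178,3],[(-65,23,0),(-65,-23,20),(65,23,30),(-65,-23,0)],zz([(198,568),(250,510),(48,427),(250,534)]));print(L,r.round(1).tolist())
Rr,r=fit(s,[500,-220,-10],[(-65,23,0),(-65,-23,0),(65,23,2),(65,-23,30),(-65,23,20)],zz([(680,277),(744,255),(597,170),(657,123),(672,262)]));print(Rr,r.round(1).tolist())
def off(p,x,y): w=W(p,[(x,y,0)])[0];return [w[0],w[1],p[2]]
for n,c,(x0,y0,x1,y1,k) in(("s",s,(165,170,298,270,6)),("t",t,(165,145,298,245,6))):
    im=cv2.resize(c["color"][y0:y1,x0:x1,::-1],None,fx=k,fy=k,interpolation=cv2.INTER_CUBIC);T=lambda p:(p-np.array([x0,y0])+.5)*k-.5
    draw(im,c,car,carrier(),T,(0,255,255));draw(im,c,L,runner(1),T,(0,255,0));draw(im,c,Rr,runner(-1),T,(0,255,0))
    draw(im,c,off(car,1,84),runner(-1,2),T,(0,0,255));draw(im,c,off(car,1,-84),runner(1,2),T,(0,0,255))
    cv2.imwrite(f"pics/w{n}.png",im)
E
```

```text
[665.9573318  -17.8992896    6.78812788] [[-0.3, 0.0], [0.6, -0.2], [-1.5, 0.3], [0.9, -0.3]]
[483.90727786 179.84409765   3.64992411] [[-0.9, 0.8], [0.3, -0.4], [-0.2, -0.1], [0.6, -0.2]]
[ 478.45579781 -238.66891524  -18.61719539] [[-0.3, 0.6], [-0.4, 1.4], [-0.3, -0.2], [0.1, -0.5], [1.3, -1.0]]
```

View pics/ws.png

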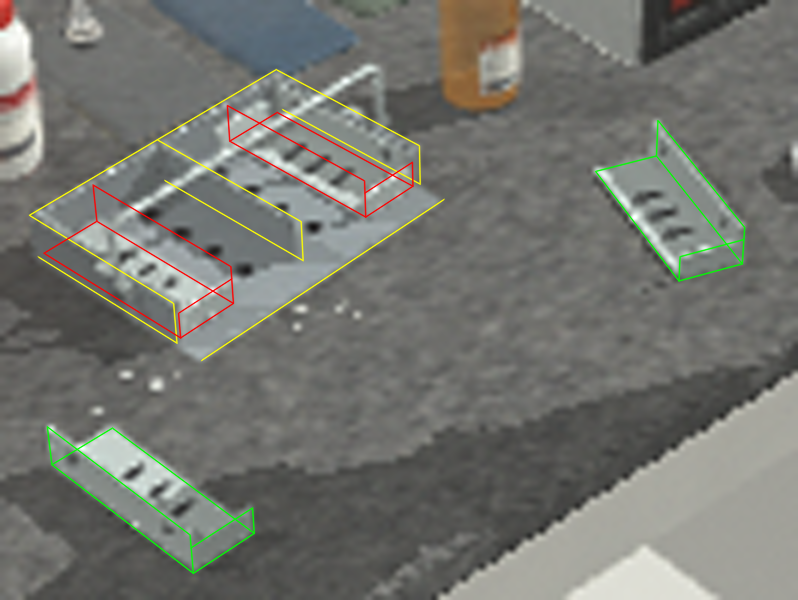

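View pics/wt.png

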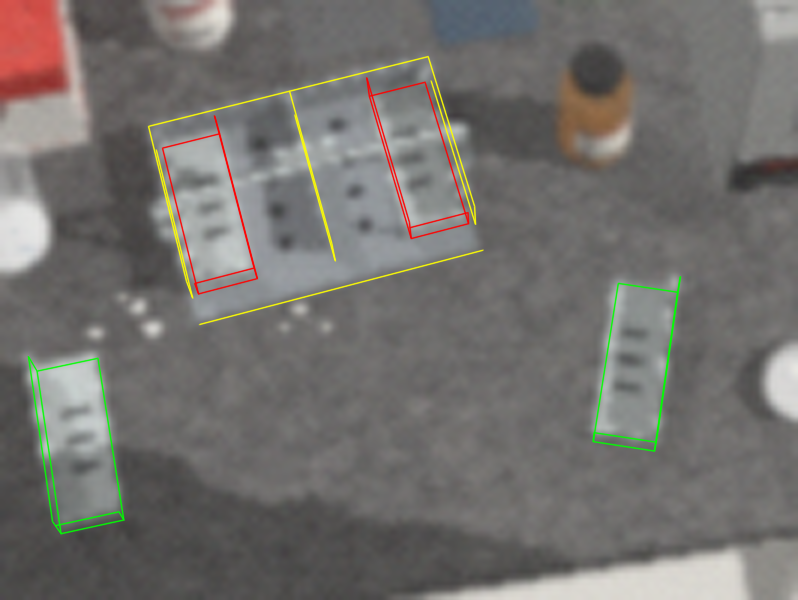

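Overlay check: the slots stay visible inside the red inner-flange band at (318,162), so both stored flanges lie along the outer walls. The left runner therefore goes to lane_a and the right runner to lane_b. The loose-runner fits match both views well.

Plan: grip each lip to slide it, push it home with the fingertips, then close the bail.

```bash
cat >> h.py <<'E'
CAR=[667,-16.8,6.6]
def rel(p,yaw,st=None):
    """jog shift (cm) and turn (deg) to tool-down pose; yaw = world direction of tool y (mod 180)"""
    st=st or bot.read_state()
    Rt=R.from_euler('xyz',st["tool_rot"],degrees=True)
    best=None
    for a in(yaw,yaw+180):
        a=np.radians(a);y=np.array([np.cos(a),np.sin(a),0]);x=np.array([0,0,-1.]);
        G=R.from_matrix(np.c_[x,y,np.cross(x,y)]);v=(Rt.inv()*G).as_rotvec(degrees=True)
        if best is None or np.linalg.norm(v)<np.linalg.norm(best): best=v
    return np.round(Rt.inv().apply(np.array(p)-st["ee_pos"])/10,2),best.round(1)
E
python3 - <<'E'
from h import *
s=bot.read_state()
print(R.from_euler('xyz',s["tool_rot"],degrees=True).as_matrix().round(3))
RR=[478.5,-238.7,-18.6]; w=W(RR,[(-63.5,2,0)])[0]
print(w, rel([w[0],w[1],120],-18.6))
LL=[484,179.8,3.6];print(W(LL,[(-63.5,-2,0)]))
for x in(-175,-80,0):print(x,W(CAR,[(x-64,-29,0),(x-64,29,0)]).round(1))
E
```

```text
[[-0.     0.253 -0.967]
 [ 0.    -0.967 -0.253]
 [-1.    -0.    -0.   ]]
[ 418.95462458 -216.55054704    0.        ] (array([ 11.92, -30.93, -35.06]), array([-56.7,  -0. ,   0. ]))
[[420.75088378 173.81674855   0.        ]]
-175 [[432.9 -73.1   0. ]
 [426.3 -15.5   0. ]]
-80 [[527.3 -62.2   0. ]
 [520.6  -4.5   0. ]]
0 [[606.8 -53.    0. ]
 [600.1   4.7   0. ]]
```

```bash
r="11.9 -30.9 -35.1 -56.7 0 0 0.5"
python3 -m jog '2 -6 -7 -10 0 0 0.5; 4 -12 -14 -20 0 0 0.5; 6 -18 -21 -30 0 0 0.5; 8 -24 -28 -40 0 0 0.5; 11.9 -30.9 -35.1 -50 0 0 0.5' 40
python3 - <<'E'
from h import *
RR=[478.5,-238.7,-18.6]; w=W(RR,[(-63.5,2,0)])[0]
print(rel([w[0],w[1],70],-18.6))
E
```

```text
clock: 0.98
ee_pos: [331.3, -352.3, 168.7]
tool_rot: [80.4, 89.9, -34.7]
wrist_force: [1.2, -1.3, -1.0]
finger_gap: 0.504
(array([  9.86,   2.18, -16.01]), array([-6.4,  0. , -0.1]))
```

```bash
python3 -m jog '2 0.4 -4 -3 0 0 0.5; 4 1 -8 -6.4 0 0 0.5; 7 1.6 -12 -6.4 0 0 0.5; 9.9 2.2 -16 -6.4 0 0 0.5; 9.9 2.2 -16 -6.4 0 0 0.5'
python3 - <<'E'
from h import *
RR=[478.5,-238.7,-18.6]; w=W(RR,[(-63.5,2,0)])[0]
print(rel([w[0],w[1],15],-18.6))
c=bot.read_camera("scene");k=8;x0,y0=250,180
im=cv2.resize(c["color"][y0:y0+70,x0:x0+80,::-1],None,fx=k,fy=k,interpolation=cv2.INTER_CUBIC);T=lambda p:(p-np.array([x0,y0])+.5)*k-.5
draw(im,c,RR,runner(-1),T,(0,255,0));cv2.imwrite("pics/a1.png",im)
E
```

```text
clock: 1.6
ee_pos: [420.3, -213.0, 68.3]
tool_rot: [-167.1, 89.9, 84.7]
wrist_force: [0.0, -0.1, -0.2]
finger_gap: 0.499
(array([ 5.33, -0.01,  0.39]), array([ 0.4, -0.1,  0. ]))
```

View pics/a1.png

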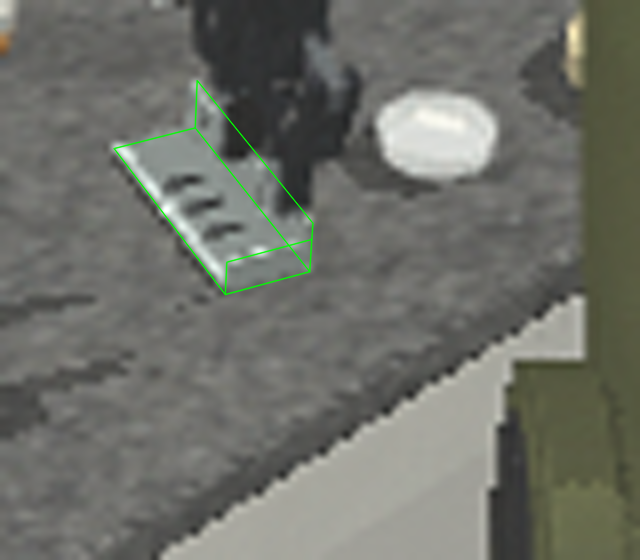

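The wireframe sits on the runner and the fingers hover above its lip end. The dish is clear. I descend and grip.

```bash
python3 -m jog '2.5 0 0.4 0 0 0 0.5; 4.5 0 0.4 0 0 0 0.5; 5.2 0 0.4 0 0 0 0.5; 5.2 0 0.4 0 0 0 0.2; 5.2 0 0.4 0 0 0 0' 40
python3 -m jog '0 0 0 0 0 0 0; 0 0 0 0 0 0 0; 0 0 0 0 0 0 0; 0 0 0 0 0 0 0; 0 0 0 0 0 0 0' 40
python3 - <<'E'
from h import *
for y in(-29,): 
  w=W(CAR,[(-175-64,-29,0)])[0];print(rel([w[0],w[1],16],CAR[2]))
E
```

```text
clock: 2.28
ee_pos: [418.5, -219.4, 17.8]
tool_rot: [86.0, 89.9, -22.4]
wrist_force: [0.4, 0.4, -0.0]
finger_gap: 0.083
clock: 2.9
ee_pos: [418.7, -219.5, 18.0]
tool_rot: [82.3, 89.9, -26.1]
wrist_force: [-0.1, -0.6, 3.9]
finger_gap: 0.023
(array([  0.19,  -3.28, -14.34]), array([-25. ,   0. ,  -0.1]))
```

```bash
python3 -m jog '0 -0.4 -1.5 -3 0 0 0; 0 -1 -4 -8 0 0 0; 0 -1.8 -7 -13 0 0 0; 0 -2.4 -10 -18 0 0 0; 0 -3 -13 -23 0 0 0' 40
python3 -m jog '0 0 0 0 0 0 0; 0 0 0 0 0 0 0; 0 0 0 0 0 0 0; 0 0 0 0 0 0 0; 0 0 0 0 0 0 0' 40
python3 - <<'E'
from h import *
w=W(CAR,[(-170-64,-29,0)])[0];print(rel([w[0],w[1],17],CAR[2]))
s=bot.read_state();print(s["ee_pos"])
c=bot.read_camera("scene");k=7;x0,y0=180,175
im=cv2.resize(c["color"][y0:y0+80,x0:x0+110,::-1],None,fx=k,fy=k,interpolation=cv2.INTER_CUBIC);T=lambda p:(p-np.array([x0,y0])+.5)*k-.5
a=CAR[2]
draw(im,c,CAR,carrier(),T,(0,255,255))
e=s["ee_pos"];Rm=R.from_euler('xyz',s["tool_rot"],degrees=True).as_matrix()[:,1];a=np.degrees(np.arctan(Rm[1]/Rm[0]));print(a)
p=W([e[0],e[1],a],[(63.5,-2,0)])[0];draw(im,c,[p[0],p[1],a],runner(-1),T,(0,255,0));cv2.imwrite("pics/a2.png",im)
E
```

```text
clock: 3.52
ee_pos: [431.0, -85.8, 18.0]
tool_rot: [29.9, 89.9, -55.4]
wrist_force: [-0.2, -2.8, 2.8]
finger_gap: 0.017
clock: 4.15
ee_pos: [430.9, -86.2, 18.0]
tool_rot: [25.3, 89.9, -59.9]
wrist_force: [-1.0, 2.7, 1.3]
finger_gap: 0.023
(array([ 0.1 ,  0.81, -1.31]), array([-1.9,  0.1, -0. ]))
[430.91159669 -86.24340827  18.00130779]
4.720319007421571
```

View pics/a2.png

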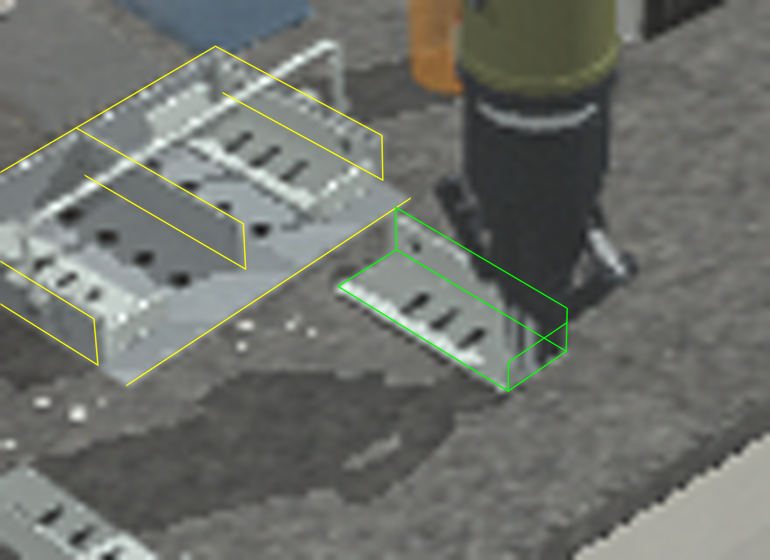

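The runner follows the grip: the green wireframe, predicted from the tool pose, lies on it. The carrier overlay is also good, with the divider front at (246,268). Now align with the lane, then slide in.

```bash
python3 -m jog '0 0.3 -0.7 -1 0 0 0; 0 0.3 -1.3 -1.9 0 0 0; 0 0.3 -1.3 -1.9 0 0 0; 0 0.3 -1.3 -1.9 0 0 0; 0 0.3 -1.3 -1.9 0 0 0' 40
python3 - <<'E'
from h import *
for x in (-170,-82):
  w=W(CAR,[(x,-29.5,0)])[0];print(rel([w[0],w[1],18],CAR[2]))
E
```

```text
clock: 4.82
ee_pos: [432.9, -72.7, 18.0]
tool_rot: [36.6, 89.9, -46.8]
wrist_force: [-0.3, 0.9, 2.2]
finger_gap: 0.017
(array([0.01, 6.9 , 0.09]), array([ 0. ,  0.1, -0.1]))
(array([1.00e-02, 1.57e+01, 1.00e-01]), array([ 0. ,  0.1, -0.1]))
```

```bash
python3 -m jog '0 1.5 0.1 0 0 0 0; 0 4 0.1 0 0 0 0; 0 6.9 0.1 0 0 0 0; 0 9 0.1 0 0 0 0; 0 11 0.1 0 0 0 0' 40
python3 -m jog '0 1.5 0 0 0 0 0; -0.05 3 0 0 0 0 0; -0.1 4.5 0 0 0 0 0; -0.1 4.5 0 0 0 0 0; -0.1 4.5 0 0 0 0 0' 40
python3 - <<'E'
from h import *
for x in (-82,-110):
  w=W(CAR,[(x,-29.5,0)])[0];print(rel([w[0],w[1],18],CAR[2]))
s=bot.read_state();print(s["wrist_force"],s["ee_pos"])
E
```

```text
clock: 5.45
ee_pos: [541.8, -61.2, 17.6]
tool_rot: [-51.8, 89.9, -135.1]
wrist_force: [-3.2, -0.1, 3.0]
finger_gap: 0.016
clock: 6.08
ee_pos: [584.0, -56.8, 18.8]
tool_rot: [-68.3, 89.6, -151.7]
wrist_force: [-9.0, -1.1, 13.6]
finger_gap: 0.021
(array([ 0.08,  0.5 , -0.07]), array([0. , 0.2, 0.4]))
(array([ 0.1 , -2.3 , -0.07]), array([0. , 0.2, 0.4]))
[-8.95682032 -1.10094434 13.58046546] [584.02433207 -56.79681585  18.80712093]
```

```bash
python3 -m jog '0 0 0 0 0 0 0.3; 0 0 0 0 0 0 0.3; -1.5 0 0 0 0 0 0.3; -4 0 0 0 0 0 0.3; -4 -4 0 0 0 0 0' 40
python3 -m jog '0 -0.5 0 0 0 0 0; 2 -0.5 0 0 0 0 0; 3.9 -0.5 0 0 0 0 0; 3.9 -0.5 0 0 0 0 0; 3.9 -0.5 0 0 0 0 0' 40
python3 - <<'E'
from h import *
w=W(CAR,[(-81,-31,0)])[0];print(rel([w[0],w[1],18],CAR[2]))
c=bot.read_camera("scene");k=7;x0,y0=170,175
im=cv2.resize(c["color"][y0:y0+80,x0:x0+110,::-1],None,fx=k,fy=k,interpolation=cv2.INTER_CUBIC);cv2.imwrite("pics/a3.png",im)
E
```

```text
clock: 6.7
ee_pos: [548.2, -60.2, 61.6]
tool_rot: [12.3, 89.9, -71.0]
wrist_force: [-0.3, 0.1, -0.1]
finger_gap: 0.099
clock: 7.32
ee_pos: [544.1, -60.6, 23.4]
tool_rot: [37.4, 89.8, -45.9]
wrist_force: [0.2, 0.4, -0.4]
finger_gap: -0.002
(array([0.55, 4.61, 0.16]), array([ 0. ,  0.1, -0.1]))
```

```bash
python3 -m jog '0.4 0.8 0.1 0 0 0 0; 0.4 1.8 0.1 0 0 0 0; 0.4 2.8 0.1 0 0 0 0; 0.4 3.6 0.1 0 0 0 0; 0.4 4 0.1 0 0 0 0'
python3 -m jog '0 0.2 0 0 0 0 0; 0 0.4 0 0 0 0 0; 0 0.6 0 0 0 0 0; 0 0.7 0 0 0 0 0; 0 0.7 0 0 0 0 0'
python3 - <<'E'
from h import *
w=W(CAR,[(-81,-31,0)])[0];print(rel([w[0],w[1],18],CAR[2]))
E
```

```text
clock: 8.0
ee_pos: [583.7, -57.0, 19.4]
tool_rot: [12.1, 89.9, -71.2]
wrist_force: [-4.0, -0.4, 4.4]
finger_gap: 0.001
clock: 8.62
ee_pos: [590.7, -56.2, 19.4]
tool_rot: [14.3, 89.9, -69.0]
wrist_force: [-4.2, -1.1, 4.1]
finger_gap: 0.002
(array([ 0.15, -0.07,  0.06]), array([ 0. ,  0.1, -0. ]))
```

```bash
python3 -m jog '0 0.1 0 0 0 0 0; 0 0.2 0 0 0 0 0; 0 0.3 0 0 0 0 0; 0 0.4 0 0 0 0 0; 0 0.4 0 0 0 0 0'
python3 -m jog '0 0.1 0 0 0 0 0; 0 0.2 0 0 0 0 0; 0 0.3 0 0 0 0 0; 0 0.4 0 0 0 0 0; 0 0.4 0 0 0 0 0'
```

```text
clock: 9.25
ee_pos: [593.8, -55.9, 19.4]
tool_rot: [-24.3, 89.8, -107.7]
wrist_force: [-7.2, 0.0, 5.8]
finger_gap: 0.003
clock: 9.88
ee_pos: [594.2, -55.9, 19.2]
tool_rot: [-66.3, 89.5, -149.6]
wrist_force: [-14.5, -0.8, 13.7]
finger_gap: 0.0
```

The push stalled at 14 N with the lip near carrier x = -64, so the right runner is against the back wall. On to the left one.

```bash
python3 -m jog '0 -1 0 0 0 0 0; -2 -4 0 0 0 0 0; -6 -8 0 0 0 0 0.3; -6 -12 0 0 0 0 0.5; -6 -16 0 0 0 0 0.5'
python3 - <<'E'
from h import *
print(rel([420.8,173.8,75],3.6))
E
```

```text
clock: 10.5
ee_pos: [436.0, -74.1, 81.2]
tool_rot: [-48.3, 89.7, -131.7]
wrist_force: [0.0, 0.9, -0.7]
finger_gap: 0.499
(array([  0.52,   1.36, -24.81]), array([3. , 0.2, 0.2]))
```

```bash
python3 -m jog '0 0.3 -5 1 0 0 0.5; 0 0.6 -10 2 0 0 0.5; 0.3 1 -15 3 0 0 0.5; 0.5 1.4 -20 3 0 0 0.5; 0.5 1.4 -24.8 3 0 0 0.5'
python3 -m jog '0 0 -0.2 0 0 0 0.5; 0 0 -0.4 0 0 0 0.5; 0 0 -0.4 0 0 0 0.5; 0 0 -0.4 0 0 0 0.5; 0 0 -0.4 0 0 0 0.5'
python3 - <<'E'
from h import *
print(rel([420.8,173.8,17],3.6))
E
```

```text
clock: 11.12
ee_pos: [422.2, 176.4, 75.3]
tool_rot: [-38.2, 89.8, -124.5]
wrist_force: [0.8, -0.6, -0.6]
finger_gap: 0.498
clock: 11.75
ee_pos: [422.1, 179.6, 75.3]
tool_rot: [-34.5, 89.8, -120.9]
wrist_force: [-0.4, 0.4, 0.3]
finger_gap: 0.5
(array([ 5.83, -0.16,  0.56]), array([-0. ,  0.1,  0.1]))
```

```bash
python3 -m jog '2 -0.2 0.6 0 0 0 0.5; 4.5 -0.2 0.6 0 0 0 0.5; 5.7 -0.2 0.6 0 0 0 0.5; 5.7 -0.2 0.6 0 0 0 0.2; 5.7 -0.2 0.6 0 0 0 0' 40
python3 -m jog '0 0 0 0 0 0 0; 0 0 0 0 0 0 0; 0 0 0 0 0 0 0; 0 0 0 0 0 0 0; 0 0 0 0 0 0 0' 40
python3 - <<'E'
from h import *
w=W(CAR,[(-236,29.5,0)])[0];print(rel([w[0],w[1],18],CAR[2]))
E
```

```text
clock: 12.38
ee_pos: [420.7, 173.6, 18.8]
tool_rot: [-24.9, 89.9, -111.3]
wrist_force: [-0.3, 0.7, -0.8]
finger_gap: 0.078
clock: 13.0
ee_pos: [421.0, 173.7, 19.1]
tool_rot: [-8.0, 89.9, -94.4]
wrist_force: [0.4, -1.4, 3.6]
finger_gap: 0.019
(array([ 0.14, -0.36, 18.85]), array([-3. ,  0.1,  0. ]))
```

```bash
python3 -m jog '0.1 -0.1 2 -0.5 0 0 0; 0.1 -0.2 6 -1 0 0 0; 0.1 -0.3 10.5 -2 0 0 0; 0.1 -0.4 15 -3 0 0 0; 0.1 -0.4 18.5 -3 0 0 0' 40
python3 -m jog '0 0 0.2 0 0 0 0; 0 0 0.3 0 0 0 0; 0 0 0.3 0 0 0 0; 0 0 0.3 0 0 0 0; 0 0 0.3 0 0 0 0' 40
python3 - <<'E'
from h import *
s=bot.read_state()
for x in (-236,-87):
  w=W(CAR,[(x,29.5,0)])[0];print(rel([w[0],w[1],18],CAR[2],s))
c=bot.read_camera("scene");k=7;x0,y0=165,175
im=cv2.resize(c["color"][y0:y0+80,x0:x0+110,::-1],None,fx=k,fy=k,interpolation=cv2.INTER_CUBIC);T=lambda p:(p-np.array([x0,y0])+.5)*k-.5
e=s["ee_pos"];Rm=R.from_euler('xyz',s["tool_rot"],degrees=True).as_matrix()[:,1];a=np.degrees(np.arctan(Rm[1]/Rm[0]));print(a)
p=W([e[0],e[1],a],[(63.5,2,0)])[0];draw(im,c,[p[0],p[1],a],runner(1),T,(0,255,0));cv2.imwrite("pics/a4.png",im)
E
```

```text
clock: 13.62
ee_pos: [430.0, -10.9, 19.0]
tool_rot: [91.2, 89.8, 7.9]
wrist_force: [0.3, 4.6, 6.4]
finger_gap: 0.019
clock: 14.25
ee_pos: [430.2, -13.6, 19.0]
tool_rot: [87.2, 89.8, 3.9]
wrist_force: [0.4, -1.7, 3.3]
finger_gap: 0.014
(array([ 0.1 , -0.12,  0.09]), array([ 0.1,  0. , -0.2]))
(array([ 0.15, 14.78,  0.11]), array([ 0.1,  0. , -0.2]))
6.698403216797079
```

View pics/a4.png

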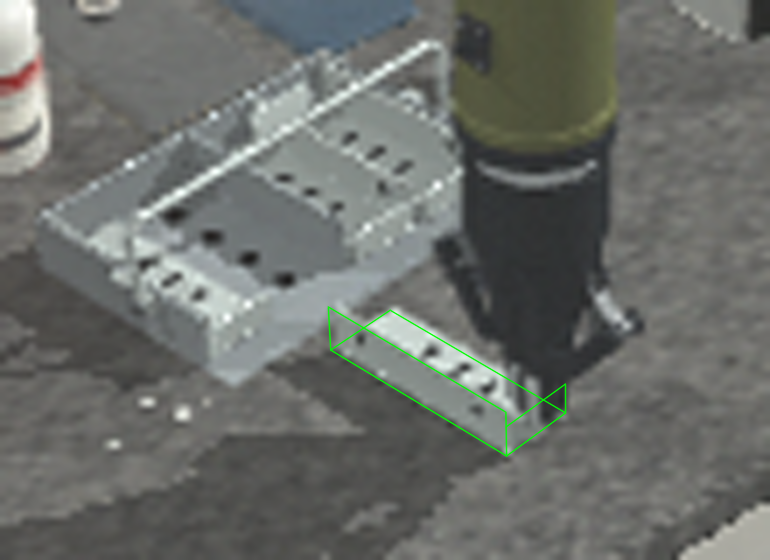

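The left runner is gripped as predicted and lined up with lane_a. The right runner is in its lane, with its lip in line with the stored one from about (360,240) to (460,180).

```bash
python3 -m jog '0.1 1.5 0.1 0 0 0 0; 0.1 4 0.1 0 0 0 0; 0.1 6.9 0.1 0 0 0 0; 0.1 9 0.1 0 0 0 0; 0.1 11 0.1 0 0 0 0' 40
python3 -m jog '0 1 0 0 0 0 0; 0 2 0 0 0 0 0; -0.1 3.3 0 0 0 0 0; -0.1 4 0 0 0 0 0; -0.1 4 0 0 0 0 0' 40
python3 -m jog '0 0 0 0 0 0 0.3; 0 0 0 0 0 0 0.3; -1.5 0 0 0 0 0 0.3; -4 0 0 0 0 0 0.3; -4 -4 0 0 0 0 0' 40
python3 -m jog '0 -0.5 0 0 0 0 0; 2 -0.5 0 0 0 0 0; 4.2 -0.5 0 0 0 0 0; 4.2 -0.5 0 0 0 0 0; 4.2 -0.5 0 0 0 0 0' 40
python3 - <<'E'
from h import *
for x in (-81,):
  w=W(CAR,[(x,31,0)])[0];print(rel([w[0],w[1],19],CAR[2]))
E
```

```text
clock: 14.92
ee_pos: [539.5, -0.9, 18.0]
tool_rot: [116.3, 89.9, 33.1]
wrist_force: [-2.4, -1.2, 2.8]
finger_gap: 0.017
clock: 15.55
ee_pos: [577.3, 3.9, 19.2]
tool_rot: [-93.7, 89.9, -176.9]
wrist_force: [-5.5, -1.1, 11.9]
finger_gap: 0.017
clock: 16.18
ee_pos: [541.2, 0.3, 61.9]
tool_rot: [101.9, 89.7, 18.7]
wrist_force: [-0.3, -0.1, 0.3]
finger_gap: 0.102
clock: 16.8
ee_pos: [537.3, 0.2, 20.6]
tool_rot: [101.5, 89.6, 18.3]
wrist_force: [-0.2, -0.5, 0.8]
finger_gap: 0.0
(array([0.19, 4.59, 0.09]), array([ 0.2, -0.1, -0.4]))
```

```bash
python3 -m jog '0.1 0.8 0.1 0 0 0 0; 0.1 1.8 0.1 0 0 0 0; 0.1 2.8 0.1 0 0 0 0; 0.1 3.8 0.1 0 0 0 0; 0.1 4.6 0.1 0 0 0 0'
python3 -m jog '0 0.1 0 0 0 0 0; 0 0.2 0 0 0 0 0; 0 0.3 0 0 0 0 0; 0 0.4 0 0 0 0 0; 0 0.4 0 0 0 0 0'
python3 -m jog '0 0.1 0 0 0 0 0; 0 0.2 0 0 0 0 0; 0 0.3 0 0 0 0 0; 0 0.4 0 0 0 0 0; 0 0.4 0 0 0 0 0'
python3 - <<'E'
from h import *
for x in (-76.8,):
  w=W(CAR,[(x,31,0)])[0];print(rel([w[0],w[1],19],CAR[2]))
E
```

```text
clock: 17.42
ee_pos: [582.8, 4.5, 19.9]
tool_rot: [101.3, 89.7, 18.1]
wrist_force: [-4.2, -1.1, 4.3]
finger_gap: -0.003
clock: 18.05
ee_pos: [586.0, 4.8, 19.9]
tool_rot: [100.0, 89.8, 16.8]
wrist_force: [-3.8, -1.5, 5.4]
finger_gap: 0.001
clock: 18.68
ee_pos: [587.1, 4.9, 19.8]
tool_rot: [-78.7, 89.9, -161.9]
wrist_force: [-10.3, -0.5, 10.2]
finger_gap: 0.0
(array([ 0.08,  0.01, -0.03]), array([0.2, 0. , 0.1]))
```

It stalls at the same carrier x (-76.8) as the right one. I press a touch more, retreat and look.

```bash
python3 -m jog '0 0.1 0 0 0 0 0; 0 0.15 0 0 0 0 0; 0 0.15 0 0 0 0 0; 0 -0.5 0 0 0 0 0; -1 -4 0 0 0 0 0'
python3 -m jog '-3 -3 0 0 0 0 0; -7 -8 0 0 0 0 0; -11 -12 0 0 0 0 0; -15 -12 0 0 0 0 0; -15 -12 0 0 0 0 0'
python3 - <<'E'
from h import *
s=bot.read_state();print(s["ee_pos"])
ims=[]
for n,x0,y0 in(("scene",165,175),("top",180,145)):
  c=bot.read_camera(n);k=7;w,h=(75,60) 
  im=cv2.resize(c["color"][y0:y0+h,x0:x0+w,::-1],None,fx=k,fy=k,interpolation=cv2.INTER_CUBIC);
  cv2.imwrite(f"pics/raw_{n}.png",c["color"][:,:,::-1])
  T=lambda p:(p-np.array([x0,y0])+.5)*k-.5
  for th,col in((2.1,(0,0,255)),(1.9,(0,255,0)),(1.7,(255,255,0))):
    a=np.radians(180+13.24)-th;b=(-26+52.4*np.cos(a),26+52.4*np.sin(a))
    draw(im,c,CAR,[((b[0],-116,b[1]),(b[0],-22,b[1])),((b[0],22,b[1]),(b[0],116,b[1]))],T,col)
  ims.append(im[:,:400] if n=='x' else im)
v=np.hstack(ims);v=cv2.resize(v,None,fx=800/v.shape[1],fy=800/v.shape[1]);cv2.imwrite("pics/a5.png",v)
E
```

```text
clock: 19.3
ee_pos: [548.6, 0.8, 29.4]
tool_rot: [169.9, 89.9, 86.7]
wrist_force: [-0.2, 0.1, -0.1]
finger_gap: -0.0
clock: 19.92
ee_pos: [431.3, -13.6, 182.0]
tool_rot: [82.7, 89.6, -0.5]
wrist_force: [-0.4, -0.4, -0.7]
finger_gap: 0.0
[431.26532799 -13.59467887 182.00177392]
```

View pics/a5.png

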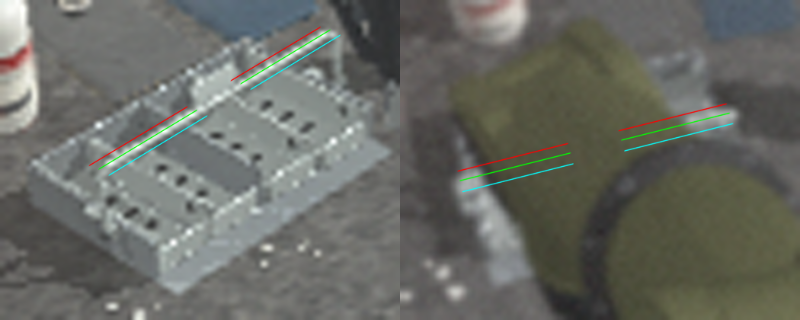

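The bail bar matches θ ≈ 1.85 (between the green and cyan lines). All four runners sit in the carrier with their lips in line. The clamps hang nearby, so I triangulate them before moving over the carrier.

Run:
```python
from h import *
s=bot.read_camera("scene");t=bot.read_camera("top")
f=512/800
def tri(a,b):
    X=cv2.triangulatePoints(P(s),P(t),np.array(a,float).reshape(2,1)*f,np.array(b,float).reshape(2,1)*f).ravel();X=X[:3]/X[3]
    return X.round(), (proj(s,X)-np.array(a)*f).round(1)
for a,b in(((305,155),(337,165)),((345,174),(385,183)),((313,261),(379,203)),((340,246),(410,195))):print(tri(a,b))
w=lambda x,z:print(x,z,rel([*W(CAR,[(x,0,0)])[0][:2],z],CAR[2]))
w(16,150);w(16,93)
```

```text
(array([736., -62., 425.]), array([-0.3, -0.2]))
(array([ 728., -172.,  344.]), array([0., 0.]))
(array([ 891., -174.,   13.]), array([0.1, 0. ]))
(array([ 899., -276.,   18.]), array([-0.2, -0.1]))
16 150 (array([ 2.82, 25.18,  3.14]), array([ 0.2, -0.1,  0.1]))
16 93 (array([ 8.52, 25.19,  3.14]), array([ 0.2, -0.1,  0.1]))
```

```bash
python3 - <<'E'
from h import *
w=lambda x,z:print(x,z,rel([*W(CAR,[(x,13,0)])[0][:2],z],CAR[2]))
w(8,150)
E
python3 -m jog '0 3 0.2 0 0 5 0; 0 7 0.5 0 0 10 0; 0 11 0.9 0 0 15 0; 0 15 1.3 0 0 20 0; 0 18 1.6 0 0 25 0'
python3 - <<'E'
from h import *
st=bot.read_state();Rt=R.from_euler('xyz',st["tool_rot"],degrees=True);print(Rt.as_matrix().round(3),st["ee_pos"])
for x,z in((8,150),(7,98)):print((Rt.inv().apply(np.r_[W(CAR,[(x,13,0)])[0][:2],z]-st["ee_pos"])/10).round(2))
E
```

```text
8 150 (array([ 2.82, 24.39,  1.83]), array([ 0.2, -0.1,  0.1]))
clock: 20.75
ee_pos: [611.0, -7.8, 176.7]
tool_rot: [90.4, 65.0, 7.2]
wrist_force: [0.5, -0.4, -1.0]
finger_gap: 0.004
[[ 0.419  0.9    0.119]
 [ 0.053  0.107 -0.993]
 [-0.906  0.423 -0.003]] [610.97617163  -7.78528488 176.69818901]
[5.06 4.55 0.27]
[9.74 2.26 0.29]
```

```bash
python3 -m jog '1 3 0.2 0 0 0 0; 3 4.5 0.3 0 0 0 0; 5 4.5 0.3 0 0 0 0; 7.4 3.4 0.3 0 0 0 0; 9.7 2.3 0.3 0 0 0 0'
python3 - <<'E'
from h import *
st=bot.read_state();Rt=R.from_euler('xyz',st["tool_rot"],degrees=True);print(st["ee_pos"])
e=st["ee_pos"]-np.array([*CAR[:2],0]);a=np.radians(CAR[2]);print("car xy",e[0]*np.cos(a)+e[1]*np.sin(a),-e[0]*np.sin(a)+e[1]*np.cos(a))
for al in(82,90,100,110,120,130,140,150,160,170,180,187.7,190):
  q=np.radians(al);x,z=-26+64*np.cos(q)+8.4,26+64*np.sin(q)+12.8
  print(al,(Rt.inv().apply(np.r_[W(CAR,[(x,13,0)])[0][:2],z]-st["ee_pos"])/10).round(2))
E
```

```text
clock: 21.38
ee_pos: [672.0, -2.7, 95.5]
tool_rot: [90.6, 65.2, 7.4]
wrist_force: [0.4, 0.3, -0.3]
finger_gap: -0.002
[671.98071534  -2.6556106   95.50391727]
car xy 6.573422783961577 13.47818198689129
82 [-1.25 -1.11  0.04]
90 [-1.68 -1.89  0.03]
100 [-2.06 -2.94  0.03]
110 [-2.25 -4.04  0.02]
120 [-2.24 -5.15  0.02]
130 [-2.05 -6.25  0.02]
140 [-1.66 -7.3   0.02]
150 [-1.1  -8.26  0.02]
160 [-0.38 -9.11  0.02]
170 [ 0.48 -9.83  0.02]
180 [  1.44 -10.38   0.03]
187.7 [  2.25 -10.69   0.03]
190 [  2.49 -10.76   0.03]
```

```bash
python3 -m jog '-0.8 -1.1 0 0 0 0 0; -1.5 -1.9 0 0 0 0 0; -2 -2.9 0 0 0 0 0; -2.2 -4 0 0 0 0 0; -2.2 -5.1 0 0 0 0 0'
python3 -m jog '0.2 -1.1 0 0 0 0 0; 0.6 -2.1 0 0 0 0 0; 1.1 -3.1 0 0 0 0 0; 1.8 -3.9 0 0 0 0 0; 2.7 -4.7 0 0 0 0 0'
python3 - <<'E'
from h import *
st=bot.read_state();Rt=R.from_euler('xyz',st["tool_rot"],degrees=True);print(st["ee_pos"])
for al in(170,180,187.7,192):
  q=np.radians(al);x,z=-26+64*np.cos(q)+8.4,26+64*np.sin(q)+12.8
  print(al,(Rt.inv().apply(np.r_[W(CAR,[(x,13,0)])[0][:2],z]-st["ee_pos"])/10).round(2))
E
```

```text
clock: 22.0
ee_pos: [616.8, -9.5, 95.9]
tool_rot: [90.5, 65.0, 7.3]
wrist_force: [0.8, -0.1, 1.0]
finger_gap: 0.0
clock: 22.62
ee_pos: [585.0, -13.6, 52.9]
tool_rot: [90.2, 64.9, 7.1]
wrist_force: [0.3, -0.6, 0.5]
finger_gap: -0.0
[585.00469097 -13.64444819  52.91786144]
170 [ 0.29 -0.09 -0.04]
180 [ 1.26 -0.64 -0.04]
187.7 [ 2.06 -0.96 -0.04]
192 [ 2.52 -1.08 -0.04]
```

```bash
python3 -m jog '0.3 -0.1 0 0 0 0 0; 0.8 -0.4 0 0 0 0 0; 1.3 -0.7 0 0 0 0 0; 1.7 -0.8 0 0 0 0 0; 2.1 -1 0 0 0 0 0'
python3 -m jog '0.1 0 0 0 0 0 0; 0.2 -0.1 0 0 0 0 0; 0.3 -0.1 0 0 0 0 0; 0.4 -0.2 0 0 0 0 0; 0.4 -0.2 0 0 0 0 0'
```

```text
clock: 23.25
ee_pos: [585.1, -13.6, 29.4]
tool_rot: [90.2, 64.9, 7.1]
wrist_force: [0.1, -0.9, -0.9]
finger_gap: -0.001
clock: 23.88
ee_pos: [585.5, -13.3, 27.0]
tool_rot: [90.0, 64.7, 6.9]
wrist_force: [-10.8, -1.9, 25.5]
finger_gap: -0.003
```

```bash
python3 -m jog '-1 -0.2 0 0 0 0 0; -3 -1 0 0 0 0 0; -6 -3 0 0 0 0 0; -10 -6 0 0 0 0 0; -14 -6 0 0 0 0 0'
python3 -m jog '-3 0 5 0 0 0 0; -6 0 11 0 0 0 0; -8 0 17 0 0 0 0; -8 0 23 0 0 0 0; -8 0 28 0 0 0 0'
python3 - <<'E'
from h import *
print(bot.read_state()["ee_pos"])
ims=[]
for n,x0,y0 in(("scene",166,178),("top",185,148)):
  c=bot.read_camera(n);k=8;w,h=(75,60) if n=="scene" else (65,60)
  im=cv2.resize(c["color"][y0:y0+h,x0:x0+w,::-1],None,fx=k,fy=k,interpolation=cv2.INTER_CUBIC)
  T=lambda p:(p-np.array([x0,y0])+.5)*k-.5
  if n=="scene": ims.append(im.copy())
  for th,col in((0,(0,0,255)),(0.2,(0,255,0))):
    a=np.radians(180+13.24)-th;b=(-26+52.4*np.cos(a),26+52.4*np.sin(a))
    draw(im,c,CAR,[((b[0],70,b[1]),(b[0],116,b[1])),((b[0],-116,b[1]),(b[0],-70,b[1]))],T,col)
  ims.append(im)
b=ims[2];ims[1]=ims[1]
c1=np.vstack(ims[:2]);c2=cv2.resize(b,None,fx=1,fy=1);c2=np.vstack([c2,np.zeros((c1.shape[0]-c2.shape[0],c2.shape[1],3),np.uint8)])
v=np.hstack([c1,c2]);f=min(800/v.shape[1],600/v.shape[0]);cv2.imwrite("pics/a6.png",cv2.resize(v,None,fx=f,fy=f,interpolation=cv2.INTER_AREA))
E
```

```text
clock: 24.5
ee_pos: [471.7, -28.6, 116.5]
tool_rot: [89.5, 65.3, 6.5]
wrist_force: [0.4, -1.0, -0.6]
finger_gap: 0.003
clock: 25.12
ee_pos: [471.1, -213.9, 171.8]
tool_rot: [89.4, 65.3, 6.6]
wrist_force: [2.1, -0.0, -1.2]
finger_gap: 0.002
[ 471.07637691 -213.87620599  171.81744931]
```

View pics/a6.png

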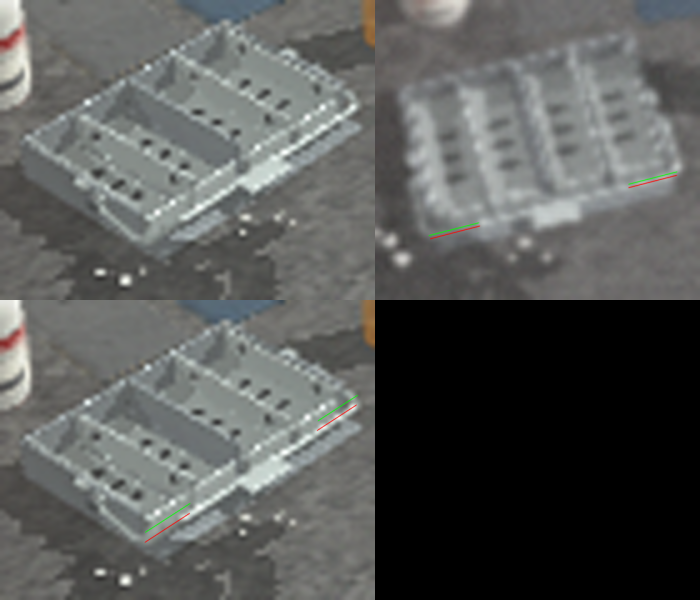

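The bail lies across the front, with its tab at (265,170) in the top-left crop, and all runners are inside with their lips in line. The image leaves the exact bail angle uncertain by about 0.1 rad. I check it by touch, pressing the tab with a vertical tool; at the stop, contact should come at TCP z ≈ 26.

```bash
python3 -m jog '0 0 -5 0 0 -6 0; 0 0 -10 0 0 -12 0; 0 0 -15 0 0 -18 0; 0 0 -18 0 0 -25 0; 0 0 -18 0 0 -25 0'
python3 - <<'E'
from h import *
for z in(60,26):print(rel([*W(CAR,[(-86,0,0)])[0][:2],z],CAR[2]))
E
```

```text
clock: 25.85
ee_pos: [451.7, -41.1, 170.2]
tool_rot: [-80.7, 89.7, -164.3]
wrist_force: [0.4, -0.0, -0.8]
finger_gap: -0.003
(array([10.97, 13.11, -0.  ]), array([-0.3,  0. ,  0.2]))
(array([ 1.437e+01,  1.313e+01, -1.000e-02]), array([-0.3,  0. ,  0.2]))
```

```bash
python3 -m jog '2 4 0 0 0 0 0; 5 8 0 0 0 0 0; 8 12 0 0 0 0 0; 11 13.1 0 0 0 0 0; 13 13.1 0 0 0 0 0'
python3 -m jog '0.3 0 0 0 0 0 0; 0.6 0 0 0 0 0 0; 0.9 0 0 0 0 0 0; 1 0 0 0 0 0 0; 1 0 0 0 0 0 0'
python3 -m jog '0.1 0 0 0 0 0 0; 0.2 0 0 0 0 0 0; 0.3 0 0 0 0 0 0; 0.4 0 0 0 0 0 0; 0.4 0 0 0 0 0 0'
```

```text
clock: 26.48
ee_pos: [580.8, -27.8, 37.8]
tool_rot: [-83.9, 89.7, -167.6]
wrist_force: [-0.8, -0.6, 0.4]
finger_gap: -0.005
clock: 27.1
ee_pos: [580.9, -27.8, 28.1]
tool_rot: [-80.7, 89.7, -164.4]
wrist_force: [-0.1, 0.8, -0.0]
finger_gap: -0.002
clock: 27.72
ee_pos: [581.0, -27.8, 25.9]
tool_rot: [-60.2, 89.8, -143.9]
wrist_force: [-5.2, -0.8, 18.0]
finger_gap: 0.001
```

Hard contact at z = 25.9, as expected for fully down. I retreat, check the bystanders against the first image, and hand in.

```bash
python3 -m jog '-1 0 0 0 0 0 0; -4 -1 0 0 0 0 0; -8 -4 0 0 0 0 0; -12 -8 0 0 0 0 0; -15 -12 0 0 0 0 0'
python3 - <<'E'
from h import *
n=cv2.imread("pics/scene0.png");c=bot.read_camera("scene")["color"][:,:,::-1];c=cv2.resize(c,(800,600),interpolation=cv2.INTER_CUBIC)
for nm,(x,y,r) in dict(beaker=(237,347,26),bottle=(382,272,24),dish=(475,307,14),flask=(217,418,28)).items():
    t=n[y-r:y+r,x-r:x+r];q=cv2.matchTemplate(c[y-r-10:y+r+10,x-r-10:x+r+10],t,cv2.TM_CCOEFF_NORMED);_,m,_,l=cv2.minMaxLoc(q);print(nm,round(m,3),np.array(l)-10)
s=bot.read_state();print(s["clock"],s["ee_pos"],s["wrist_force"])
E
```

```text
clock: 28.35
ee_pos: [461.4, -40.1, 177.8]
tool_rot: [-50.6, 89.8, -134.3]
wrist_force: [-0.5, -0.6, 0.9]
finger_gap: 0.001
beaker 0.998 [0 0]
bottle 0.435 [ 4 -9]
dish 1.0 [0 0]
flask 0.983 [0 0]
28.4 [457.3706555  -40.21171553 179.8085458 ] [-5.79427803  0.68155135  0.67248647]
```

```bash
python3 -m jog '0 0 5 0 0 0 0; 0 0 10 0 0 0 0; 0 0 15 0 0 0 0; 0 0 20 0 0 0 0; 0 0 25 0 0 0 0'
python3 -m jog '0 -3 5 0 0 0 0; 0 -3 10 0 0 0 0; 0 -3 14 0 0 0 0; 0 -3 14 0 0 0 0; 0 -3 14 0 0 0 0'
python3 - <<'E'
from h import *
n=cv2.imread("pics/scene0.png");c=bot.read_camera("scene")["color"][:,:,::-1];c=cv2.resize(c,(800,600),interpolation=cv2.INTER_CUBIC)
for nm,(x,y,r) in dict(bottle=(382,272,24),dish=(475,307,14)).items():
    t=n[y-r:y+r,x-r:x+r];q=cv2.matchTemplate(c[y-r-10:y+r+10,x-r-10:x+r+10],t,cv2.TM_CCOEFF_NORMED);_,m,_,l=cv2.minMaxLoc(q);print(nm,round(m,3),np.array(l)-10)
s=bot.read_state();print(s["clock"],s["ee_pos"],s["wrist_force"])
E
```

```text
clock: 29.02
ee_pos: [485.2, -290.4, 181.4]
tool_rot: [-40.4, 89.6, -124.0]
wrist_force: [0.3, 0.3, 0.1]
finger_gap: 0.002
clock: 29.65
ee_pos: [471.2, -431.7, 182.3]
tool_rot: [-44.9, 89.6, -128.5]
wrist_force: [-0.1, 0.3, -0.6]
finger_gap: -0.002
bottle 0.999 [0 0]
dish 1.0 [0 0]
29.7 [ 471.41128575 -431.27430262  182.62091839] [ 0.78303114  0.94260299 -0.51764702]
```

```bash
python3 -c "
from workcell import bot
print(bot.job_done())"
```

```text
the job is handed in; nothing more can be done
None
```

Both loose runners are home in the carrier, the bail is down across the front, and I handed the job in at 29.7 s.

- **Runners:** The stored runners showed that the left bay takes left-hand ones and the right bay right-hand ones. I slid each loose runner along the worktop by its lip, then pushed it with closed fingertips until it stopped against the back wall. Both stopped at the same depth (finger at carrier x = -76.8), with 14 N on the right one and 10 N on the left. In the last picture their lips line up with the stored ones, but at that resolution only to within a few millimetres.
- **Bail:** I swung it down by its tab. The picture alone left the angle uncertain by about 0.1 rad, so I pressed on the tab. It made hard contact with the fingertips 18 mm above the worktop, which is its stop height.
- **Surroundings:** The beaker, bottle, dish and flask show no shift in the camera image. The bottle's first comparison failed because the arm blocked the view, and a repeat with the arm clear matched. The highest wrist force I read was about 28 N, during the first press on the bail. The arm was clear of everything at hand-in.

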